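# Find the full battery case by weight and clamp it for opening

### The arm

A 6-joint arm with a two-finger parallel gripper is mounted at the origin on the work surface. World frame = base frame: x ahead of the robot, y to its left, z up, the work surface at z = 0. Lengths are in mm, angles in rad, forces in N, time in s.
With the tool pointing down it reaches from about 425 to 925 mm from the base axis. Payload 12.5 kg.
Tool frame: the origin (TCP) lies at the very end of the fingers, on their centre line; the grasp point (between the pads) lies 19 mm behind it; z points along the fingers, y is the line along which they close (so a half turn about z gives the same grasp; the last joint's range is limited). The gripper opens to 85 mm and grips with 20 to 120 N. Pads are 22 mm wide; open, the fingers measure 114 mm over their backs; the gripper's body (76 mm by 85 mm) begins 54 mm behind the grasp point. The pads swing forward as they close: fully open they stand 13 mm farther back than shut.
Start: joints at [-1.336, 0.491, 1.559, -0, 1.092, -0.106], TCP at [208.924, -589.063, 231.327] pointing down, gripper open.
Joint ranges: [-3.1, 3.1], [-0.84, 2.19], [0.05, 2.79], [-1.13, 4.28], [0.06, 2.93], [-2.69, 2.69]. Speed limits (rad/s): [2.22, 2.22, 2.79, 3.14, 3.14, 3.14].

### API

Orientations are given as a 3x3 rotation matrix whose columns are the frame's x, y, z axes.
In Python, from workcell import ctrl gives the robot as it stands.
- The arm moves only by the shell command python3 -m inch 'ROWS' [FORCE]. ROWS is JSON, a list that holds one entry, the list of rows, each a list of 7 numbers: the turn, a rotation vector about the tool's x, y, z as a fraction of full scale, then the shift along the tool's x, y, z as a fraction of full scale, then the opening, from -1 (shut) to 1 (fully open). In form: [[[wx, wy, wz, x, y, z, jaw], ...]]. A call has 1 to 20 rows; each row is the pose to reach, as a shift and turn from the pose commanded when the call began, along the tool's axes at that moment, turning the shorter way round; what a row does not reach only later rows make up. Full scale, the value 1, is 0.25 m for a shift and pi rad for a turn. A row lasts 1/8 s, in which the tool goes at most 62.5 mm and 10.7 degrees, less where a joint would pass 70% of its speed; a pose out of reach is approached as far as the arm can. A call with a number of a shift or a turn outside -1 to 1 is refused whole. A call with a gripper value outside its range is refused whole. The fingers move at their own pace and stop on an object; FORCE is the grip in N (left out, the last holds). Time passes only in rows, so rows that repeat a pose let the fingers close. It gives the time, the measured TCP pose, the force, the opening and the grip force at its end, in the units of the state.
- ctrl.state(): the state, without advancing time (a new reading comes with each control period).
- ctrl.read_camera(name): name is "scene" or "top"; returns (picture, depth): 480x640x3 uint8, red, green, blue; 480x640 float32, mm along the optical axis (not along the pixel's ray), 0 where there is no reading.
- ctrl.calibration(name): a dict with "fovy" (degrees; the focal length in pixels is half the picture's height over the tangent of half this angle, whatever the lens; pixels are square), "cx", "cy" (the principal point, pixels), "world_to_cam" (4x4, takes a point from world to camera coordinates). Camera axes: x right, y down, z forward; pixel columns grow to the right and rows downward; lengths in mm; the calibration is good to about 2 mm. A picture is of the moment at which its call begins. calibration takes no time and is no camera call.
- ctrl.finish_job(): hands the job in; it is judged then, once.
Trained networks look in the newest picture that a camera, given by its name, has taken for a name from the list of things; names that differ only in an ending like _2 or _b are one class to them, and where a whole thing is asked for, a point or a joint stands for the part that bears it (a point fixed in the world has none). Each returns a list of dicts, best first, with "conf" (0 to 1); they miss things now and then, are a little off and sometimes report something else, mostly with a low value. They report only what shows in the picture. A call takes as long as a camera call. They do not tell look-alikes from the thing itself.
- ctrl.find_in(camera, thing): "bbox" ([left, top, width, height] in pixels, round what is visible of it).
- ctrl.masks_of(camera, thing): "pixels" (480x640 bool, what is visible of it) and "bbox" ([left, top, width, height] in pixels, round what is visible of it).
The state is a dict: "clock": time; "joint_pos": joint angles; "qd": joint speeds; "effort": joint torques, N m; "position": TCP position; "tool_rot": TCP orientation; "force": force on the tool from outside, world axes, zero at the start; "torque": the same for the moment, N m; "opening": finger opening in mm; "grasp_force": force on a finger pad.
Only numpy, scipy, OpenCV 4.12 (cv2) and the standard library are available. Lean on these libraries where they do the work, as an engineer would, in place of code of your own. Each camera call takes 0.05 s, during which the arm holds its last target. There are 200 camera calls.

### The job

One of the three identical battery cases still holds all its cells, so it is the heaviest: find it by feeling their weight in the gripper, and leave the other two lying flat on the bench. Lay the heaviest gently, flat, centred and lengthwise on the bed of the red clamp, let go of it, then slide the clamp's jaw up by its black grip until you feel the case firmly stopped between jaw and fence with no gap at either end, without forcing it. Let go, and leave everything else on the bench where it is.

Things in the scene. Friction and masses are not known exactly. Their poses are not given: they have to be found in the camera images.
- case_a: one of three outwardly identical closed grey plastic battery cases, 120 mm long (its x), 54 mm wide (its y), 40 mm high, lying flat; origin at the centre of its underside. How many cells are inside cannot be seen: the heaviest is at least 150 g heavier than the next, all weigh 0.1 to 0.6 kg, and any of them may be the heaviest
- case_b: one of three outwardly identical closed grey plastic battery cases, 120 mm long (its x), 54 mm wide (its y), 40 mm high, lying flat; origin at the centre of its underside. How many cells are inside cannot be seen: the heaviest is at least 150 g heavier than the next, all weigh 0.1 to 0.6 kg, and any of them may be the heaviest
- case_c: one of three outwardly identical closed grey plastic battery cases, 120 mm long (its x), 54 mm wide (its y), 40 mm high, lying flat; origin at the centre of its underside. How many cells are inside cannot be seen: the heaviest is at least 150 g heavier than the next, all weigh 0.1 to 0.6 kg, and any of them may be the heaviest
- clamp: red clamp fixed to the bench, base 250 (x) x 90 x 12 mm; origin at the centre of its underside, x along its length from jaw to fence. Fixed aluminium fence at the +x end: 70 mm wide, inner face at x = +105 mm, top at z = 40 mm. No side walls. The sliding jaw stands at the -x end: block 36 (x) x 66 mm, top at z = 45 mm, its front face at x = -75 mm + the jaw joint's value
- bed: grey flat bed of the clamp, on which a case lies, 180 x 70 mm, top 18 mm above the bench (z = 18 mm in the clamp's frame), from x = -75 to +105 mm in the clamp's frame; origin at the centre of its underside
- seat (a point): point on the top of the bed, 45 mm towards the fence from the clamp's centre, under the middle of a case that is fully home against the fence; axes as the clamp's
- jaw (a joint): travel of the clamp's sliding jaw towards the fence in m: 0 fully open (180 mm between jaw and fence), 0.060 leaves 120 mm; stays where it is left; it takes 1 to 2 N to slide alone, some 5 to 9 N while pushing a case along the bed, and the force rises steeply once the case is stopped by the fence
- jaw_grip (a point): grip point of the jaw: in the middle of the upright black block on top of the jaw, 16 (clamp's x) x 24 (y) mm, from z = 45 to 86 mm in the clamp's frame, this point at z = 68 mm and 23 mm behind the jaw's front face; moves with the jaw; axes as the clamp's
- jar: small brown screw-top jar, 42 mm across, 62 mm high, standing among the cases; origin under its centre
- phone: phone lying flat, 150 (x) x 72 x 8 mm; origin under its centre
- driver: screwdriver, 160 mm long, lying along its x
- tape: roll of tape lying flat, 90 mm across, 20 mm high; origin under its centre
- meter: multimeter lying face up, 175 (x) x 82 x 34 mm (dial to 42 mm); origin under its centre
- flux: white bottle, 50 mm across, 130 mm high, standing; origin under its centre
- brush: brush with a wooden handle, 170 mm long, lying along its x
Mind the look-alikes: they are no part of the job. Leave any yellow look-alike of the case_c alone.

How it is judged (in metres and radians):
On the way:
1. the heaviest case lies flat on the clamp's bed, let go of, with the jaw not yet closed on it (((contact force between case_a and bed above 3.8 N and z of case_a in the frame of clamp between 0.015 and 0.022 m and angle between case_a's own z axis and vertical below 0.06 rad and contact force between case_a and the fingers below 0.1 N) or (contact force between case_b and bed above 3.8 N and z of case_b in the frame of clamp between 0.015 and 0.022 m and angle between case_b's own z axis and vertical below 0.06 rad and contact force between case_b and the fingers below 0.1 N) or (contact force between case_c and bed above 3.8 N and z of case_c in the frame of clamp between 0.015 and 0.022 m and angle between case_c's own z axis and vertical below 0.06 rad and contact force between case_c and the fingers below 0.1 N)) and value of joint jaw below 0.05 m), for 0.2 s.
At the end, for the whole second after the job is handed in: The heaviest case lies flat on the bed (bearing over 3.3 N), within 2.5 mm of home against the fence, 12 mm of the centre line and 0.05 rad of square; the jaw is closed to 0.0575 m or more; the other two cases lie flat on the bench; all released and at rest (value of joint jaw above 0.0575 m and ((contact force between case_a and bed above 3.3 N and z of case_a in the frame of clamp between 0.015 and 0.022 m and angle between case_a's own z axis and vertical below 0.06 rad and contact force between case_a and the fingers below 0.1 N and x of case_a in the frame of clamp between 0.0425 and 0.0475 m and y of case_a in the frame of clamp between -0.012 and 0.012 m and angle between the x axis of case_a and the x axis of clamp, either way round below 0.05 rad and linear speed of each of case_a, case_b, case_c below 0.01 m/s and height (world z) of case_b between -0.003 and 0.004 m and angle between each of case_b, case_c's own z axis and vertical below 0.05 rad and height (world z) of case_c between -0.003 and 0.004 m) or (contact force between case_b and bed above 3.3 N and z of case_b in the frame of clamp between 0.015 and 0.022 m and angle between case_b's own z axis and vertical below 0.06 rad and contact force between case_b and the fingers below 0.1 N and x of case_b in the frame of clamp between 0.0425 and 0.0475 m and y of case_b in the frame of clamp between -0.012 and 0.012 m and angle between the x axis of case_b and the x axis of clamp, either way round below 0.05 rad and linear speed of each of case_b, case_a, case_c below 0.01 m/s and height (world z) of case_a between -0.003 and 0.004 m and angle between each of case_a, case_c's own z axis and vertical below 0.05 rad and height (world z) of case_c between -0.003 and 0.004 m) or (contact force between case_c and bed above 3.3 N and z of case_c in the frame of clamp between 0.015 and 0.022 m and angle between case_c's own z axis and vertical below 0.06 rad and contact force between case_c and the fingers below 0.1 N and x of case_c in the frame of clamp between 0.0425 and 0.0475 m and y of case_c in the frame of clamp between -0.012 and 0.012 m and angle between the x axis of case_c and the x axis of clamp, either way round below 0.05 rad and linear speed of each of case_c, case_a, case_b below 0.01 m/s and height (world z) of case_a between -0.003 and 0.004 m and angle between each of case_a, case_b's own z axis and vertical below 0.05 rad and height (world z) of case_b between -0.003 and 0.004 m))); the robot touches nothing.
It fails at once if one of the other things on the bench is moved more than 30 mm (distance of any of jar, phone, driver, tape, meter, flux, brush from where it was at the start of the episode above 0.03 m).
It fails at once if a case is dropped or slammed onto the clamp's bed (over 0.45 m/s in the last 12 mm) ((horizontal distance between case_a and seat below 0.08 m and z of case_a in the frame of seat below 0.012 m and linear speed of case_a above 0.45 m/s) or (horizontal distance between case_b and seat below 0.08 m and z of case_b in the frame of seat below 0.012 m and linear speed of case_b above 0.45 m/s) or (horizontal distance between case_c and seat below 0.08 m and z of case_c in the frame of seat below 0.012 m and linear speed of case_c above 0.45 m/s)).
It fails at once if the jaw is forced against a case (over 60 N) (contact force between any of case_a, case_b, case_c and jaw above 60 N).
It also fails if it takes over 72 s, if anything falls off the work surface, if the arm or the gripper's body presses on something with over 40 N, if the wrist force passes 120 N, or if a joint passes its speed limit or range.

## Working session

There is one attempt and no reset: what is moved stays moved. The work goes in short steps, Python scripts to look and compute and a shell command to move; the robot and the scene stay as the last step left them, time stands still between calls to the robot, and variables do not carry over. Pictures are saved under pics/ and viewed, at most 10 in all, crops included, and the job is handed in when it is done.

```bash
ls; mkdir -p pics
cat > h.py <<'E'
import numpy as np, cv2
from workcell import ctrl
def cal(n):
    c=ctrl.calibration(n); f=240/np.tan(np.radians(c["fovy"])/2)
    return f,c["cx"],c["cy"],np.array(c["world_to_cam"])
def world(n,depth):
    f,cx,cy,T=cal(n); v,u=np.mgrid[:480,:640]
    P=np.stack([(u-cx)/f*depth,(v-cy)/f*depth,depth],-1)
    return (P-T[:3,3])@T[:3,:3]
E
python3 - <<'E'
from h import *
for n in("top","scene"):
    p,d=ctrl.read_camera(n); cv2.imwrite(f"pics/{n}0.png",p[...,::-1]); np.savez(f"{n}0.npz",p=p,d=d)
    W=world(n,d)
    print(n,"cam at",(-cal(n)[3][:3,:3].T@cal(n)[3][:3,3]).round())
    for t in("case_a","clamp","jaw_grip","bed","jar"):
        for m in ctrl.masks_of(n,t):
            k=m["pixels"]&(d>0); q=W[k]
            top=q[q[:,2]>np.percentile(q[:,2],95)-6]
            (c,s,a)=cv2.minAreaRect(top[:,:2].astype(np.float32))
            print(t,round(m["conf"],2),m["bbox"],"ztop",np.percentile(q[:,2],95).round(1),"c",np.round(c,1),"s",np.round(s,1),"a",round(a,1))
s=ctrl.state(); print(s["clock"],s["force"],np.round(s["tool_rot"],3),s["opening"])
E
```

```text
pics
top cam at [ 212.    7. 1864.]
case_a 0.9 [287.7, 288.2, 27.6, 46.1] ztop 48.0 c [334.3  90.3] s [ 53.4 117.7] a 79.6
case_a 0.86 [380.0, 193.4, 44.0, 38.5] ztop 48.3 c [ 638.1 -206.4] s [ 52.9 118.3] a 36.2
case_a 0.78 [403.2, 259.8, 43.7, 42.1] ztop 47.6 c [ 432.5 -265. ] s [ 51.5 119.3] a 45.2
case_a 0.64 [326.4, 249.7, 41.4, 34.6] ztop 47.9 c [467.6 -39.1] s [117.6  52.6] a 54.4
clamp 0.66 [219.9, 195.4, 48.9, 88.5] ztop 48.1 c [556.  255.9] s [ 66.6 216.9] a 73.6
jaw_grip 0.8 [226.8, 255.5, 25.5, 19.1] ztop 87.0 c [464.4 283.3] s [23.6 15.8] a 72.3
jaw_grip 0.47 [431.7, 155.8, 7.7, 29.3] ztop 30.2 c [ 780.4 -307.2] s [21.5 77.5] a 88.9
bed 0.84 [230.1, 205.1, 39.0, 57.7] ztop 25.8 c [566.4 253.7] s [ 70.5 165.9] a 73.6
jar 0.54 [382.4, 240.4, 10.9, 17.3] ztop 68.2 c [ 525.7 -162.2] s [33.2 31.8] a 35.4
scene cam at [1167.  358. 1046.]
case_a 0.94 [200.4, 228.7, 51.1, 27.6] ztop 43.4 c [ 641.7 -209.8] s [ 57.3 119.9] a 35.4
case_a 0.75 [229.7, 167.4, 45.7, 29.5] ztop 43.4 c [ 433.1 -267.5] s [ 57.1 116.6] a 44.6
case_a 0.75 [361.6, 181.6, 40.6, 45.1] ztop 43.7 c [337.1  87.7] s [ 56.5 122.6] a 78.7
case_a 0.64 [298.2, 197.6, 40.3, 43.1] ztop 43.7 c [471.3 -43.4] s [120.8  55.4] a 55.0
clamp 0.96 [363.1, 249.5, 91.2, 92.8] ztop 48.1 c [560.5 253.6] s [ 68.4 219. ] a 73.8
jaw_grip 0.92 [417.1, 253.1, 34.8, 29.7] ztop 85.4 c [468.7 280.9] s [23.6 16. ] a 68.2
jaw_grip 0.24 [139.3, 153.9, 67.1, 55.9] ztop 41.1 c [ 531.2 -468.7] s [ 80.5 168.7] a 85.9
bed 0.91 [371.7, 264.5, 69.9, 66.1] ztop 21.6 c [568.  249.6] s [ 72.5 173.2] a 73.8
jar 0.68 [258.6, 206.7, 16.4, 18.4] ztop 64.4 c [ 531.6 -165.4] s [33.7 34. ] a 25.4
0.6 [-0.0940919   0.33243051 -0.27098302] [[ 0.943  0.334  0.   ]
 [ 0.334 -0.943 -0.   ]
 [-0.     0.    -1.   ]] 85.58540803021232
```

Run:
```python
from h import *
im=cv2.imread("pics/top0.png"); c=im[130:350,200:460]; cv2.imwrite("pics/top0c.png",cv2.resize(c,(709,600),interpolation=cv2.INTER_CUBIC))
for n in("top","scene"):
    z=np.load(n+"0.npz"); W=world(n,z["d"]); 
    q=W[(z["d"]>0)]; q=q[(abs(q[:,2])<15)&(q[:,0]>250)&(q[:,0]<800)&(abs(q[:,1])<350)]
    A=np.c_[q[:,:2]/1000,np.ones(len(q))]; print(n,np.median(q[:,2]),np.linalg.lstsq(A,q[:,2],rcond=None)[0])
```

```text
top 1.131977304162485 [0.48914786 1.91549146 0.97985799]
scene 1.3896986897737404 [ 0.8143312  -0.23702613  1.33364133]
```

View pics/top0c.png

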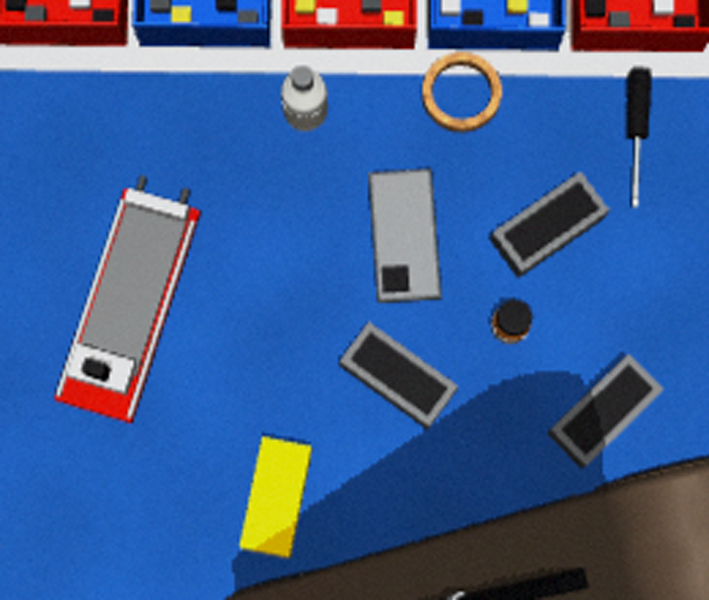

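View pics/scene0.png

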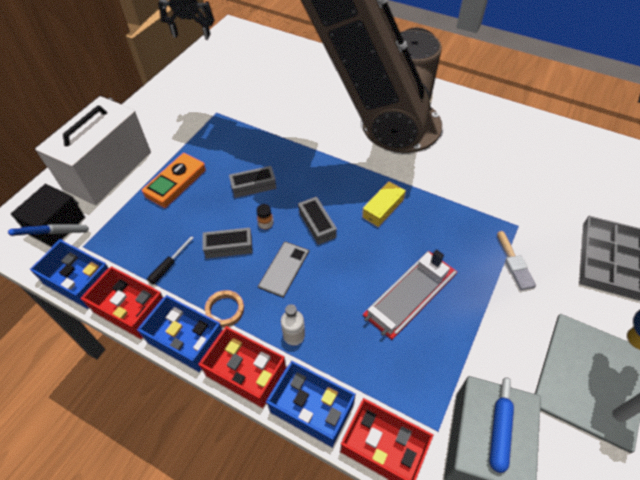

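Yellow block at scene (383,203) / top (300,311) is the decoy. The grey cases are at top (402,213), (425,281) and (347,267), about (640,-208), (433,-266) and (470,-41) mm, matching 120x54. The clamp is red, with its jaw at the near-robot end and its axis at about -16.4°.

```bash
cat >> h.py <<'E'
def goto(*wps):
    s=ctrl.state(); p=np.array(s["position"]);R=np.array(s["tool_rot"])
    y0=np.degrees(np.arctan2(R[1,0],R[0,0]))
    print("clk",round(s["clock"],2),"pos",p.round(1),"yaw",y0.round(2),"tilt",R[2].round(4),"open",round(s["opening"],1),"F",np.round(s["force"],2))
    for (x,y,z,yaw) in wps:
        c,q=np.cos(np.radians(yaw)),np.sin(np.radians(yaw))
        Rt=np.array([[c,q,0],[q,-c,0],[0,0,-1.]])
        r=cv2.Rodrigues(R.T@Rt)[0].ravel()/np.pi
        print((x,y,z,yaw),np.r_[r,R.T@(np.array([x,y,z])-p)/250].round(4).tolist())
E
python3 - <<'E'
from h import *
goto((380,-380,200,-20),(433,-266,150,-45))
E
```

```text
clk 0.6 pos [ 208.9 -589.1  231.3] yaw 19.52 tilt [-0.e+00  1.e-04 -1.e+00] open 85.6 F [-0.09  0.33 -0.27]
(380, -380, 200, -20) [0.0, -0.0, 0.2196, 0.9245, -0.5594, 0.1253]
(433, -266, 150, -45) [0.0, -0.0, 0.3585, 1.2767, -0.9184, 0.3252]
```

```bash
python3 -m inch '[[[0,0,0.06,0.23,-0.14,0.03,1],[0,0,0.11,0.46,-0.28,0.06,1],[0,0,0.16,0.69,-0.42,0.09,1],[0,0,0.22,0.9245,-0.5594,0.1253,1],[0,0,0.22,0.9245,-0.5594,0.1253,1],[0,0,0.22,0.9245,-0.5594,0.1253,1]]]'
python3 - <<'E'
from h import *
goto((433,-266,100,-45),(433,-266,8,-45))
E
```

```text
clock: 1.35
position: [380.9, -378.7, 200.0]
tool_rot: [[0.94, -0.341, -0.0], [-0.341, -0.94, 0.0], [-0.0, -0.0, -1.0]]
force: [-0.3, -1.0, -0.2]
opening: 85.4
grasp_force: 0.0
clk 1.35 pos [ 380.9 -378.7  200. ] yaw -19.91 tilt [-1.e-04 -1.e-04 -1.e+00] open 85.4 F [-0.34 -0.99 -0.15]
(433, -266, 100, -45) [-0.0, 0.0, 0.1394, 0.0422, -0.4949, 0.4]
(433, -266, 8, -45) [-0.0, 0.0, 0.1394, 0.0422, -0.4948, 0.768]
```

```bash
python3 -m inch '[[[0,0,0.07,0.02,-0.25,0.2,1],[0,0,0.1394,0.0422,-0.4949,0.4,1],[0,0,0.1394,0.0422,-0.4949,0.45,1],[0,0,0.1394,0.0422,-0.4949,0.57,1],[0,0,0.1394,0.0422,-0.4949,0.69,1],[0,0,0.1394,0.0422,-0.4949,0.768,1],[0,0,0.1394,0.0422,-0.4949,0.768,1],[0,0,0.1394,0.0422,-0.4949,0.768,-1],[0,0,0.1394,0.0422,-0.4949,0.768,-1],[0,0,0.1394,0.0422,-0.4949,0.768,-1],[0,0,0.1394,0.0422,-0.4949,0.768,-1],[0,0,0.1394,0.0422,-0.4949,0.768,-1],[0,0,0.1394,0.0422,-0.4949,0.768,-1]]]' 40
python3 -m inch '[[[0,0,0,0,0,-0.08,-1],[0,0,0,0,0,-0.16,-1],[0,0,0,0,0,-0.16,-1],[0,0,0,0,0,-0.16,-1],[0,0,0,0,0,-0.16,-1],[0,0,0,0,0,-0.16,-1]]]'
python3 -c "
from h import *
goto()"
python3 -m inch '[[[0,0,0,0,0,0,-1]]]'; python3 -m inch '[[[0,0,0,0,0,0,-1]]]'
```

```text
clock: 2.98
position: [432.7, -268.0, 9.1]
tool_rot: [[0.705, -0.709, 0.001], [-0.709, -0.705, -0.001], [0.002, 0.0, -1.0]]
force: [-2.4, -1.9, 6.8]
opening: 53.2
grasp_force: 43.1
clock: 3.72
position: [432.2, -267.3, 47.4]
tool_rot: [[0.705, -0.709, -0.001], [-0.709, -0.705, 0.001], [-0.001, 0.0, -1.0]]
force: [-0.0, 0.8, -4.1]
opening: 53.1
grasp_force: 45.2
clk 3.73 pos [ 432.2 -267.3   47.4] yaw -45.16 tilt [-9.e-04  2.e-04 -1.e+00] open 53.1 F [-0.04  0.75 -4.15]
clock: 3.85
position: [432.3, -267.4, 47.7]
tool_rot: [[0.705, -0.709, -0.0], [-0.709, -0.705, 0.0], [-0.0, 0.0, -1.0]]
force: [0.7, -0.5, -5.0]
opening: 53.2
grasp_force: 45.2
clock: 3.98
position: [432.4, -267.4, 47.9]
tool_rot: [[0.705, -0.709, -0.0], [-0.709, -0.705, 0.0], [-0.0, 0.0, -1.0]]
force: [-0.2, -0.1, -3.3]
opening: 53.3
grasp_force: 45.2
```

```bash
cat >> h.py <<'E'
def weigh(n=12):
    f=[]
    for i in range(n):
        ctrl.read_camera("top"); f.append(ctrl.state()["force"][2])
    print("Fz",np.mean(f).round(2),"se",(np.std(f)/n**.5).round(2))
E
python3 -c "
from h import *
weigh(); goto((432.4,-267.4,8.5,-45),)"
```

```text
Fz -4.6 se 0.15
clk 4.58 pos [ 432.4 -267.4   48. ] yaw -45.17 tilt [ 1.e-04  0.e+00 -1.e+00] open 53.3 F [-0.02 -0.24 -4.45]
(432.4, -267.4, 8.5, -45) [0.0, -0.0, -0.0009, -0.0001, -0.0002, 0.1579]
```

```bash
python3 -m inch '[[[0,0,0,0,0,0.06,-1],[0,0,0,0,0,0.12,-1],[0,0,0,0,0,0.155,-1],[0,0,0,0,0,0.159,-1],[0,0,0,0,0,0.159,-1],[0,0,0,0,0,0.159,1],[0,0,0,0,0,0.159,1],[0,0,0,0,0,0.159,1],[0,0,0,0,0,0.159,1],[0,0,0,0,0,0,1],[0,0,0,0,0,-0.25,1],[0,0,0,0,0,-0.25,1]]]'
python3 -c "
from h import *
goto((640,-208,100,-54),(640,-208,8,-54))"
```

```text
clock: 6.08
position: [433.7, -268.4, 114.3]
tool_rot: [[0.705, -0.709, 0.006], [-0.709, -0.705, -0.005], [0.007, -0.001, -1.0]]
force: [-0.5, 0.9, -0.2]
opening: 85.0
grasp_force: 0.0
clk 6.08 pos [ 433.7 -268.4  114.3] yaw -45.16 tilt [ 7.2e-03 -7.0e-04 -1.0e+00] open 85.0 F [-0.5   0.87 -0.22]
(640, -208, 100, -54) [-0.0004, -0.0023, 0.0491, 0.4101, -0.7554, 0.0605]
(640, -208, 8, -54) [-0.0004, -0.0023, 0.0491, 0.4075, -0.7552, 0.4285]
```

```bash
python3 -m inch '[[[0,0,0.02,0.14,-0.25,0,1],[0,0,0.04,0.28,-0.5,0,1],[0,0,0.05,0.42,-0.75,0.03,1],[0,0,0.05,0.42,-0.75,0.08,1],[0,0,0.05,0.42,-0.75,0.2,1],[0,0,0.05,0.42,-0.75,0.32,1],[0,0,0.05,0.42,-0.75,0.408,1],[0,0,0.05,0.42,-0.75,0.408,1],[0,0,0.05,0.42,-0.75,0.408,-1],[0,0,0.05,0.42,-0.75,0.408,-1],[0,0,0.05,0.42,-0.75,0.408,-1],[0,0,0.05,0.42,-0.75,0.408,-1],[0,0,0.05,0.42,-0.75,0.408,-1],[0,0,0.05,0.42,-0.75,0.408,-1],[0,0,0.05,0.42,-0.75,0.33,-1],[0,0,0.05,0.42,-0.75,0.25,-1],[0,0,0.05,0.42,-0.75,0.25,-1],[0,0,0.05,0.42,-0.75,0.25,-1],[0,0,0.05,0.42,-0.75,0.25,-1],[0,0,0.05,0.42,-0.75,0.25,-1]]]' 40
python3 -c "
from h import *
weigh(); goto((640,-208,8,-54),)"
```

```text
clock: 8.57
position: [639.2, -209.6, 47.3]
tool_rot: [[0.585, -0.811, -0.001], [-0.811, -0.585, 0.0], [-0.001, 0.001, -1.0]]
force: [-0.4, 0.2, -1.0]
opening: 53.1
grasp_force: 42.8
Fz -1.27 se 0.14
clk 9.18 pos [ 639.4 -209.7   48. ] yaw -54.17 tilt [ 1.e-04 -0.e+00 -1.e+00] open 53.4 F [-0.48 -0.48 -1.84]
(640, -208, 8, -54) [-0.0, -0.0, -0.0009, -0.0042, -0.0059, 0.16]
```

```bash
python3 -m inch '[[[0,0,0,0,0,0.06,-1],[0,0,0,0,0,0.12,-1],[0,0,0,0,0,0.155,-1],[0,0,0,0,0,0.159,-1],[0,0,0,0,0,0.159,-1],[0,0,0,0,0,0.159,1],[0,0,0,0,0,0.159,1],[0,0,0,0,0,0.159,1],[0,0,0,0,0,0.159,1],[0,0,0,0,0,0,1],[0,0,0,0,0,-0.25,1],[0,0,0,0,0,-0.25,1],[0,0,0,0,0,-0.25,1]]]'
python3 -c "
from h import *
goto((469.5,-41,110,54.6),(469.5,-41,8,54.6))"
```

```text
clock: 10.8
position: [639.1, -209.6, 110.2]
tool_rot: [[0.585, -0.811, -0.0], [-0.811, -0.585, -0.0], [-0.0, 0.0, -1.0]]
force: [-0.2, 0.1, -0.8]
opening: 85.5
grasp_force: 0.0
clk 10.8 pos [ 639.1 -209.6  110.2] yaw -54.17 tilt [-0.e+00  1.e-04 -1.e+00] open 85.5 F [-0.24  0.11 -0.75]
(469.5, -41, 110, 54.6) [0.0, 0.0, -0.6043, -0.9439, 0.1553, 0.001]
(469.5, -41, 8, 54.6) [0.0, 0.0, -0.6043, -0.9439, 0.1553, 0.409]
```

```bash
python3 -m inch '[[[0,0,-0.055,-0.1,0.02,0,1],[0,0,-0.11,-0.2,0.03,0,1],[0,0,-0.165,-0.3,0.05,0,1],[0,0,-0.22,-0.4,0.065,0,1],[0,0,-0.275,-0.5,0.08,0,1],[0,0,-0.33,-0.6,0.1,0,1],[0,0,-0.385,-0.7,0.115,0,1],[0,0,-0.44,-0.8,0.13,0,1],[0,0,-0.495,-0.9,0.15,0,1],[0,0,-0.55,-0.944,0.155,0,1],[0,0,-0.604,-0.944,0.155,0,1],[0,0,-0.604,-0.944,0.155,0.02,1]]]' 40
python3 -m inch '[[[0,0,0,0,0,0.1,1],[0,0,0,0,0,0.22,1],[0,0,0,0,0,0.34,1],[0,0,0,0,0,0.389,1],[0,0,0,0,0,0.389,1],[0,0,0,0,0,0.389,-1],[0,0,0,0,0,0.389,-1],[0,0,0,0,0,0.389,-1],[0,0,0,0,0,0.389,-1],[0,0,0,0,0,0.389,-1],[0,0,0,0,0,0.389,-1],[0,0,0,0,0,0.31,-1],[0,0,0,0,0,0.23,-1],[0,0,0,0,0,0.23,-1],[0,0,0,0,0,0.23,-1],[0,0,0,0,0,0.23,-1],[0,0,0,0,0,0.23,-1]]]' 
python3 -c "
from h import *
weigh(); goto((470,-41,8,54.6),)"
```

```text
clock: 12.3
position: [469.4, -40.9, 104.5]
tool_rot: [[0.581, 0.814, -0.001], [0.814, -0.581, 0.0], [-0.001, -0.001, -1.0]]
force: [-0.2, -0.3, 0.1]
opening: 85.6
grasp_force: 0.0
clock: 14.42
position: [469.6, -41.0, 47.4]
tool_rot: [[0.58, 0.815, -0.001], [0.815, -0.58, 0.0], [-0.0, -0.001, -1.0]]
force: [-0.4, -0.0, -2.6]
opening: 53.2
grasp_force: 44.0
Fz -2.97 se 0.14
clk 15.03 pos [469.8 -41.   48. ] yaw 54.56 tilt [-1.e-04  1.e-04 -1.e+00] open 53.6 F [-0.1   0.39 -2.91]
(470, -41, 8, 54.6) [0.0, 0.0, -0.0002, 0.0006, 0.0005, 0.1599]
```

```bash
python3 -m inch '[[[0,0,0,0,0,0.06,-1],[0,0,0,0,0,0.12,-1],[0,0,0,0,0,0.155,-1],[0,0,0,0,0,0.159,-1],[0,0,0,0,0,0.159,-1],[0,0,0,0,0,0.159,1],[0,0,0,0,0,0.159,1],[0,0,0,0,0,0.159,1],[0,0,0,0,0,0.159,1],[0,0,0,0,0,0,1],[0,0,0,0,0,-0.25,1],[0,0,0,0,0,-0.25,1],[0,0,0,0,0,-0.25,1]]]'
python3 - <<'E'
from h import *
goto((433,-267,110,-45),(433,-267,8,-45))
for n in("top","scene"):
    D=[];
    for i in range(4): p,d=ctrl.read_camera(n); D.append(d)
    D=np.array(D); d=np.median(D,0); W=world(n,d); print(n,"noise",np.std(D[:,240:260,300:320],0).mean())
    cv2.imwrite(f"pics/{n}1.png",p[...,::-1]); np.savez(n+"1.npz",p=p,d=d)
    for t in("case_a","clamp","jaw_grip","bed"):
        for m in ctrl.masks_of(n,t)[:4]:
            k=cv2.erode(m["pixels"].astype(np.uint8),np.ones((3,3)))>0; k&=d>0; q=W[k]
            z=np.median(q[:,2]); Q=W[m["pixels"]&(d>0)]
            if t=="clamp":
                for lo,hi in((8,16),(17,24),(37,44),(44,52)):
                    r=Q[(Q[:,2]>lo)&(Q[:,2]<hi)]
                    if len(r)>5: print("  layer",lo,hi,len(r),r.mean(0).round(1),[np.round(v,1) for v in cv2.minAreaRect(r[:,:2].astype(np.float32))])
            g=Q[abs(Q[:,2]-z)<6]; print(t,round(m["conf"],2),[round(b) for b in m["bbox"]],"zmed",z.round(1),[np.round(v,1) for v in cv2.minAreaRect(g[:,:2].astype(np.float32))])
E
```

```text
clock: 16.65
position: [469.6, -41.0, 110.4]
tool_rot: [[0.58, 0.815, 0.0], [0.815, -0.58, -0.0], [0.0, 0.0, -1.0]]
force: [-0.3, 0.9, -1.3]
opening: 85.6
grasp_force: 0.0
clk 16.65 pos [469.6 -41.  110.4] yaw 54.55 tilt [ 1.e-04  4.e-04 -1.e+00] open 85.6 F [-0.34  0.85 -1.3 ]
(433, -267, 110, -45) [0.0001, -0.0001, 0.5531, -0.8214, 0.4049, 0.0017]
(433, -267, 8, -45) [0.0001, -0.0001, 0.5531, -0.8215, 0.4047, 0.4097]
top noise 19.619614
case_a 0.9 [380, 192, 43, 37] zmed 39.9 [array([ 638.4, -206.6]), array([ 54.7, 121.6]), np.float64(36.1)]
case_a 0.63 [404, 262, 38, 41] zmed 40.1 [array([ 431.8, -264.3]), array([ 51.8, 119.9]), np.float64(45.0)]
  layer 8 16 651 [548.8 258.   13.4] [array([546.4, 260.1]), array([ 90.5, 248. ]), np.float64(73.5)]
  layer 17 24 909 [567.9 255.1  19.5] [array([555.2, 256.4]), array([ 88.6, 250.4]), np.float64(73.7)]
  layer 37 44 150 [591.7 247.9  40.9] [array([557.2, 256.3]), array([ 68.9, 218. ]), np.float64(74.0)]
  layer 44 52 125 [488.5 279.6  46.6] [array([555.8, 256.7]), array([ 64.8, 215.6]), np.float64(73.9)]
clamp 0.83 [222, 196, 51, 84] z
[... 1601 characters left out ...]
ray([ 451.7, -249.9]), array([  5.1, 116.4]), np.float64(45.1)]
  layer 37 44 656 [ 434.4 -267.4   40.6] [array([ 433.2, -268.3]), array([ 57.8, 119.9]), np.float64(43.9)]
clamp 0.54 [229, 168, 48, 32] zmed 39.8 [array([ 433.3, -268.4]), array([ 57.8, 120.1]), np.float64(43.9)]
jaw_grip 0.59 [419, 250, 32, 30] zmed 45.5 [array([472. , 278.6]), array([66.9, 37.5]), np.float64(75.1)]
jaw_grip 0.18 [229, 169, 46, 30] zmed 39.7 [array([ 433.2, -268.3]), array([ 57.8, 119.9]), np.float64(43.9)]
bed 0.74 [374, 266, 65, 63] zmed 18.3 [array([565.3, 251.5]), array([ 70.6, 162.8]), np.float64(73.6)]
bed 0.36 [256, 206, 18, 24] zmed 50.8 [array([ 540.5, -162.6]), array([14.4, 36.5]), np.float64(30.4)]
```

```bash
python3 -m inch '[[[0,0,0.055,-0.09,0.04,0,1],[0,0,0.11,-0.18,0.09,0,1],[0,0,0.165,-0.27,0.13,0,1],[0,0,0.22,-0.36,0.18,0,1],[0,0,0.275,-0.45,0.22,0,1],[0,0,0.33,-0.54,0.27,0,1],[0,0,0.385,-0.63,0.31,0,1],[0,0,0.44,-0.72,0.36,0,1],[0,0,0.495,-0.82,0.405,0,1],[0,0,0.55,-0.8214,0.405,0,1],[0,0,0.5531,-0.8214,0.405,0.02,1],[0,0,0.5531,-0.8214,0.405,0.02,1]]]' 50
python3 -c "
from h import *
goto((433,-267,8,-45))"
python3 -m inch '[[[0,0,0,0,0,0.1,1],[0,0,0,0,0,0.22,1],[0,0,0,0,0,0.34,1],[0,0,0,0,0,0.389,1],[0,0,0,0,0,0.389,1],[0,0,0,0,0,0.389,-1],[0,0,0,0,0,0.389,-1],[0,0,0,0,0,0.389,-1],[0,0,0,0,0,0.389,-1],[0,0,0,0,0,0.389,-1],[0,0,0,0,0,0.389,-1],[0,0,0,0,0,0.31,-1],[0,0,0,0,0,0.2,-1],[0,0,0,0,0,0.05,-1],[0,0,0,0,0,-0.1,-1],[0,0,0,0,0,-0.1,-1],[0,0,0,0,0,-0.1,-1],[0,0,0,0,0,-0.1,-1]]]' 
python3 -c "
from h import *
weigh(6); goto((500,0,125,-45),(579.3,248.6,125,-16.2))"
```

```text
clock: 18.95
position: [433.1, -266.7, 105.1]
tool_rot: [[0.71, -0.704, -0.001], [-0.704, -0.71, 0.0], [-0.001, 0.0, -1.0]]
force: [-0.0, 0.1, 0.2]
opening: 85.5
grasp_force: 0.0
clk 18.95 pos [ 433.1 -266.7  105.1] yaw -44.79 tilt [-7.e-04  1.e-04 -1.e+00] open 85.5 F [-0.02  0.09  0.15]
(433, -267, 8, -45) [0.0, 0.0002, 0.0012, 0.001, 0.0011, 0.3883]
clock: 21.2
position: [432.7, -266.7, 129.2]
tool_rot: [[0.707, -0.707, -0.002], [-0.707, -0.707, 0.001], [-0.002, 0.0, -1.0]]
force: [0.7, 0.1, -4.3]
opening: 53.1
grasp_force: 60.9
Fz -4.71 se 0.32
clk 21.5 pos [ 433.1 -267.   130.1] yaw -45.01 tilt [-6.e-04  1.e-04 -1.e+00] open 53.3 F [ 0.07  0.42 -5.07]
(500, 0, 125, -45) [0.0, 0.0002, -0.0, -0.5663, -0.9443, 0.0205]
(579.3, 248.6, 125, -16.2) [-0.0, 0.0002, -0.16, -1.0453, -1.8717, 0.0207]
```

```bash
python3 -m inch '[[[0,0,0,-0.09,-0.15,0,-1],[0,0,0,-0.19,-0.32,0,-1],[0,0,0,-0.29,-0.48,0,-1],[0,0,0,-0.39,-0.64,0,-1],[0,0,0,-0.48,-0.8,0,-1],[0,0,0,-0.5663,-0.9443,0.02,-1],[0,0,0,-0.5663,-0.9443,0.02,-1],[0,0,0,-0.5663,-0.9443,0.02,-1]]]'
python3 -c "
from h import *
goto((579.3,248.6,125,-16.2),(579.3,248.6,50,-16.2))"
```

```text
clock: 22.5
position: [499.9, -0.1, 125.3]
tool_rot: [[0.708, -0.707, -0.0], [-0.707, -0.708, -0.0], [-0.0, 0.0, -1.0]]
force: [0.4, -0.0, -5.5]
opening: 52.8
grasp_force: 61.3
clk 22.5 pos [ 4.999e+02 -1.000e-01  1.253e+02] yaw -44.97 tilt [-1.e-04  3.e-04 -1.e+00] open 52.8 F [ 0.43 -0.05 -5.46]
(579.3, 248.6, 125, -16.2) [0.0001, 0.0, -0.1598, -0.4784, -0.9281, 0.0011]
(579.3, 248.6, 50, -16.2) [0.0001, 0.0, -0.1598, -0.4784, -0.9282, 0.3011]
```

```bash
python3 -m inch '[[[0,0,-0.04,-0.08,-0.15,0,-1],[0,0,-0.08,-0.16,-0.31,0,-1],[0,0,-0.12,-0.24,-0.46,0,-1],[0,0,-0.16,-0.32,-0.62,0,-1],[0,0,-0.16,-0.4,-0.78,0,-1],[0,0,-0.16,-0.4784,-0.928,0,-1],[0,0,-0.16,-0.4784,-0.928,0.06,-1],[0,0,-0.16,-0.4784,-0.928,0.16,-1],[0,0,-0.16,-0.4784,-0.928,0.25,-1],[0,0,-0.16,-0.4784,-0.928,0.28,-1],[0,0,-0.16,-0.4784,-0.928,0.28,-1],[0,0,-0.16,-0.4784,-0.928,0.28,-1]]]'
python3 - <<'E'
from h import *
goto((579.3,248.6,26.5,-16.2))
for n in("scene","top"):
    p,d=ctrl.read_camera(n); cv2.imwrite(f"pics/{n}2.png",p[...,::-1])
p=cv2.imread("pics/scene2.png")[200:360,330:490]; q=cv2.imread("pics/top2.png")[180:300,200:300]
cv2.imwrite("pics/c2.png",np.hstack([cv2.resize(p,(400,400)),cv2.resize(q,(333,400))]))
E
```

```text
clock: 24.0
position: [580.0, 248.3, 56.3]
tool_rot: [[0.96, -0.279, 0.001], [-0.28, -0.96, 0.0], [0.001, -0.001, -1.0]]
force: [-0.8, 0.3, -5.1]
opening: 53.1
grasp_force: 61.7
clk 24.0 pos [580.  248.3  56.3] yaw -16.23 tilt [ 1.1e-03 -6.0e-04 -1.0e+00] open 53.1 F [-0.8   0.29 -5.13]
(579.3, 248.6, 26.5, -16.2) [-0.0002, -0.0003, -0.0002, -0.0033, -0.0002, 0.1192]
```

View pics/c2.png

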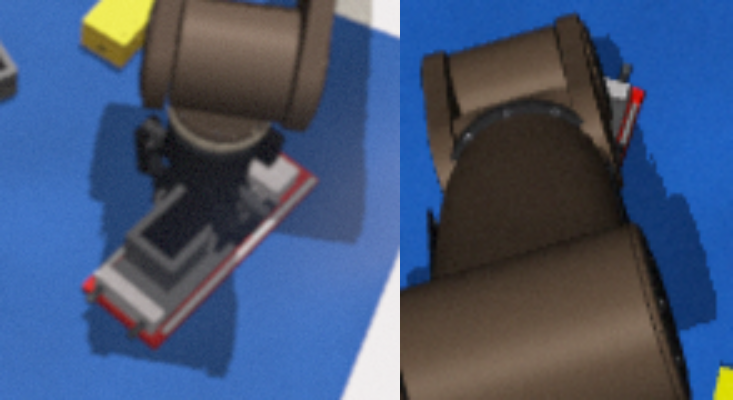

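The held case (left half, centre about (185,230)) is in line with the clamp and just short of the fence, so I'll lower it gently.

```bash
python3 -m inch '[[[0,0,0,0,0,0.03,-1],[0,0,0,0,0,0.06,-1],[0,0,0,0,0,0.085,-1],[0,0,0,0,0,0.1,-1],[0,0,0,0,0,0.107,-1],[0,0,0,0,0,0.113,-1],[0,0,0,0,0,0.113,-1]]]'; python3 -c "
from h import *
weigh(4); goto()"
```

```text
clock: 24.98
position: [579.6, 248.6, 27.4]
tool_rot: [[0.96, -0.279, 0.0], [-0.279, -0.96, 0.0], [0.0, -0.0, -1.0]]
force: [0.0, -0.5, -2.3]
opening: 53.4
grasp_force: 62.2
Fz -0.81 se 0.22
clk 25.18 pos [579.6 248.6  27.5] yaw -16.2 tilt [ 3.e-04 -1.e-04 -1.e+00] open 53.4 F [-2.38 -0.49 -0.49]
```

```bash
python3 -m inch '[[[0,0,0,0,0,0.002,-1],[0,0,0,0,0,0.002,1],[0,0,0,0,0,0.002,1],[0,0,0,0,0,0.002,1],[0,0,0,0,0,0.002,1],[0,0,0,0,0,-0.1,1],[0,0,0,0,0,-0.3,1],[0,0,0,0,0,-0.5,1],[0,0,0,-0.1,0.2,-0.5,1],[0,0,0,-0.3,0.4,-0.5,1],[0,0,0,-0.5,0.6,-0.5,1],[0,0,0,-0.6,0.8,-0.5,1],[0,0,0,-0.6,0.8,-0.5,1],[0,0,0,-0.6,0.8,-0.5,1]]]'
python3 - <<'E'
from h import *
goto()
for n in("top","scene"):
    p,d=ctrl.read_camera(n); cv2.imwrite(f"pics/{n}3.png",p[...,::-1]); W=world(n,d); R=np.array([np.cos(np.radians(-16.2)),np.sin(np.radians(-16.2))]);
    for t in("case_a","jaw_grip","clamp"):
        for m in ctrl.masks_of(n,t)[:4]:
            Q=W[m["pixels"]&(d>0)]
            if not(430<np.median(Q[:,0])<680 and np.median(Q[:,1])>180): continue
            for lo,hi in((45,68)[:1]+(64,),(54,62),(80,92),(37,49)):
                r=Q[(Q[:,2]>lo)&(Q[:,2]<hi)]
                if len(r)>8: print(n,t,lo,hi,len(r),[np.round(v,1) for v in cv2.minAreaRect(r[:,:2].astype(np.float32))])
p=cv2.imread("pics/scene3.png")[200:360,330:490]; q=cv2.imread("pics/top3.png")[180:300,200:300]
cv2.imwrite("pics/c3.png",np.hstack([cv2.resize(p,(400,400)),cv2.resize(q,(333,400))]))
E
```

```text
clock: 26.92
position: [380.4, 98.3, 152.6]
tool_rot: [[0.96, -0.28, 0.002], [-0.28, -0.96, 0.0], [0.001, -0.001, -1.0]]
force: [1.0, 0.2, 0.6]
opening: 85.5
grasp_force: 0.0
clk 26.93 pos [380.4  98.3 152.6] yaw -16.27 tilt [ 1.4e-03 -5.0e-04 -1.0e+00] open 85.5 F [1.05 0.15 0.59]
top case_a 45 64 667 [array([577.5, 251.7]), array([ 56., 120.]), np.float64(73.7)]
top case_a 54 62 461 [array([577.4, 251.5]), array([ 55.5, 119.9]), np.float64(73.4)]
top case_a 37 49 48 [array([571.5, 242.5]), array([ 51.3, 122. ]), np.float64(62.3)]
top jaw_grip 45 64 117 [array([469.3, 281.2]), array([65.4, 35.2]), np.float64(73.4)]
top jaw_grip 80 92 38 [array([465., 284.]), array([22.2, 15.4]), np.float64(72.8)]
top jaw_grip 37 49 167 [array([469.1, 282.1]), array([67.3, 36. ]), np.float64(72.6)]
top clamp 45 64 138 [array([555.9, 256.3]), array([ 66.3, 215.8]), np.float64(73.6)]
top clamp 80 92 38 [array([465., 284.]), array([22.2, 15.4]), np.float64(72.8)]
top clamp 37 49 262 [array([563.4, 254.5]), array([ 67.7, 232.2]), np.float64(73.5)]
scene case_a 45 64 1173 [array([580.3, 247.8]), array([ 5
[... 368 characters left out ...]
loat64(13.8)]
scene jaw_grip 80 92 67 [array([467.5, 280.1]), array([22.8, 17.8]), np.float64(70.7)]
scene jaw_grip 37 49 311 [array([472.4, 278.5]), array([66.3, 38.3]), np.float64(75.3)]
scene clamp 45 64 225 [array([560.1, 256.7]), array([ 65.3, 216.8]), np.float64(76.4)]
scene clamp 54 62 31 [array([533.9, 257.2]), array([ 50.3, 155.3]), np.float64(55.6)]
scene clamp 80 92 66 [array([467.5, 280.1]), array([22.8, 17.8]), np.float64(70.7)]
scene clamp 37 49 507 [array([559. , 252.7]), array([ 69.7, 221.9]), np.float64(74.3)]
scene clamp 45 64 12 [array([524.9, 274.5]), array([34.8,  4.3]), np.float64(64.7)]
scene clamp 54 62 11 [array([524.7, 274. ]), array([33.8,  4.3]), np.float64(64.7)]
```

View pics/c3.png

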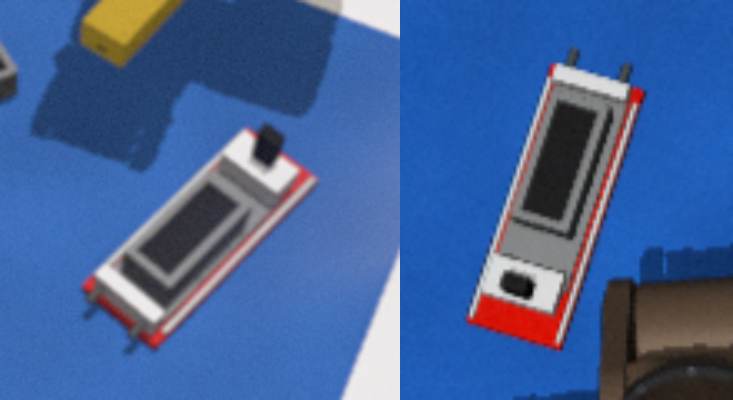

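The picture shows the case flat on the bed (left half, centre about (185,230)), square and centred, with gaps at both the fence and the jaw. Next is the jaw grip at about (466.5,282) mm.

```bash
python3 -c "
from h import *
goto((466.5,282,150,-16.2),(466.5,282,53,-16.2))"
```

```text
clk 27.32 pos [379.9  98.7 152. ] yaw -16.17 tilt [-3.e-04  2.e-04 -1.e+00] open 85.5 F [0.42 0.2  0.51]
(466.5, 282, 150, -16.2) [0.0001, 0.0001, 0.0002, 0.1284, -0.8007, 0.0078]
(466.5, 282, 53, -16.2) [0.0001, 0.0001, 0.0002, 0.1285, -0.8008, 0.3958]
```

```bash
python3 -m inch '[[[0,0,0,0.03,-0.2,0,1],[0,0,0,0.07,-0.4,0,1],[0,0,0,0.1,-0.6,0,1],[0,0,0,0.1284,-0.8007,0,1],[0,0,0,0.1284,-0.8007,0,1],[0,0,0,0.1284,-0.8007,0.1,1],[0,0,0,0.1284,-0.8007,0.2,1],[0,0,0,0.1284,-0.8007,0.3,1],[0,0,0,0.1284,-0.8007,0.37,1],[0,0,0,0.1284,-0.8007,0.396,1],[0,0,0,0.1284,-0.8007,0.396,1]]]'
python3 -m inch '[[[0,0,0,0,0,0,-1],[0,0,0,0,0,0,-1],[0,0,0,0,0,0,-1],[0,0,0,0,0,0,-1],[0,0,0,0,0,0,-1],[0,0,0,0,0,0,-1],[0,0,0,0,0,0,-1],[0,0,0,0,0,0,-1]]]' 60
python3 -c "
from h import *
goto((550.5+.96*-38,257+.279*38,53,-16.2))"
```

```text
clock: 28.7
position: [466.3, 281.4, 53.2]
tool_rot: [[0.96, -0.279, -0.001], [-0.279, -0.96, -0.0], [-0.0, 0.0, -1.0]]
force: [0.4, 0.1, 0.5]
opening: 85.6
grasp_force: 0.0
clock: 29.7
position: [466.0, 281.0, 53.7]
tool_rot: [[0.96, -0.279, -0.001], [-0.279, -0.96, -0.001], [-0.0, 0.001, -1.0]]
force: [-2.4, -7.0, 7.8]
opening: 23.2
grasp_force: 58.5
clk 29.7 pos [466.  281.   53.7] yaw -16.18 tilt [-4.0e-04  1.2e-03 -1.0e+00] open 23.2 F [-2.37 -6.99  7.85]
(514.02, 267.602, 53, -16.2) [0.0004, 0.0001, 0.0001, 0.1994, -0.002, 0.0026]
```

```bash
python3 -m inch '[[[0,0,0,0.01,0.003,-0.003,-1],[0,0,0,0.03,0.003,-0.003,-1],[0,0,0,0.05,0.003,-0.003,-1],[0,0,0,0.07,0.003,-0.003,-1],[0,0,0,0.09,0.003,-0.003,-1],[0,0,0,0.11,0.003,-0.003,-1],[0,0,0,0.125,0.003,-0.003,-1],[0,0,0,0.14,0.003,-0.003,-1],[0,0,0,0.14,0.003,-0.003,-1]]]'
cat >> h.py <<'E'
def feel(n=5):
    f=[]
    for i in range(n): ctrl.read_camera("top"); f.append(ctrl.state()["force"])
    s=ctrl.state(); f=np.mean(f,0); p=np.array(s["position"])
    print("Fx,Fy clamp",(f[0]*.96-f[1]*.279).round(2),(f[0]*.279+f[1]*.96).round(2),"Fz",f[2].round(2),"pos",p.round(2),"along",((p[0]-550.5)*.96-(p[1]-257)*.279).round(2),"open",s["opening"],"clk",s["clock"])
E
python3 -c "
from h import *
feel()"
```

```text
clock: 30.82
position: [500.1, 271.1, 53.8]
tool_rot: [[0.96, -0.279, 0.0], [-0.279, -0.96, -0.0], [0.0, -0.0, -1.0]]
force: [1.3, -0.4, -6.5]
opening: 23.3
grasp_force: 59.6
Fx,Fy clamp 1.1 0.24 Fz -6.53 pos [499.81 271.14  53.87] along -52.61 open 23.044229290453888 clk 31.075
```

```bash
python3 -m inch '[[[0,0,0,0.012,0,0,-1],[0,0,0,0.024,0,0,-1],[0,0,0,0.036,0,0,-1]]]' | grep -E 'force|pos'
python3 -c "
from h import *
feel(3)"
for i in 1; do python3 -m inch '[[[0,0,0,0.006,0,0,-1],[0,0,0,0.008,0,0,-1]]]' | grep -E 'force|pos'; done; python3 -c "
from h import *
feel(3)"
```

```text
position: [508.3, 268.6, 53.8]
force: [-3.4, 2.0, -5.8]
grasp_force: 59.7
Fx,Fy clamp -1.09 0.49 Fz -6.53 pos [508.74 268.55  53.86] along -43.32 open 23.35468138375368 clk 31.6
position: [510.2, 268.1, 53.9]
force: [-3.4, 2.0, -6.1]
grasp_force: 59.5
Fx,Fy clamp -3.73 1.6 Fz -6.31 pos [510.29 268.1   53.86] along -41.7 open 23.327563031003855 clk 32.0
```

Next, 1 mm steps, stopping when the force rises.

```bash
python3 -m inch '[[[0,0,0,0.004,0,0,-1],[0,0,0,0.004,0,0,-1]]]' | grep -E 'force|pos'; python3 -c "
from h import *
feel(3)"
python3 -m inch '[[[0,0,0,0.004,0,0,-1],[0,0,0,0.004,0,0,-1]]]' | grep -E 'force|pos'; python3 -c "
from h import *
feel(3)"
```

```text
position: [511.4, 267.8, 53.9]
force: [-2.2, 2.0, -7.2]
grasp_force: 59.5
Fx,Fy clamp -2.77 0.98 Fz -8.14 pos [511.35 267.79  53.88] along -40.59 open 23.25041758517668 clk 32.4
position: [511.6, 267.7, 53.8]
force: [-6.3, 4.7, -5.9]
grasp_force: 59.6
Fx,Fy clamp -7.15 2.07 Fz -5.97 pos [511.59 267.69  53.88] along -40.34 open 23.164790920521117 clk 32.8
```

```bash
python3 -m inch '[[[0,0,0,0.004,0,0,-1],[0,0,0,0.004,0,0,-1]]]' | grep -E 'force|pos'; python3 -c "
from h import *
feel(3)"
```

```text
position: [511.6, 267.7, 53.9]
force: [-11.4, 6.7, -3.3]
grasp_force: 60.0
Fx,Fy clamp -12.75 3.21 Fz -3.32 pos [511.55 267.65  53.85] along -40.36 open 23.07030182967738 clk 33.2
```

```bash
python3 -m inch '[[[0,0,0,0.004,0,0,-1],[0,0,0,0.008,0,0,-1],[0,0,0,0.008,0,0,-1]]]' | grep -E 'force|pos'; python3 -c "
from h import *
feel(3)"
python3 - <<'E'
from h import *
p,d=ctrl.read_camera("scene"); cv2.imwrite("pics/s4.png",cv2.resize(p[220:340,350:470,::-1],(600,600),interpolation=cv2.INTER_CUBIC))
E
```

```text
position: [511.6, 267.6, 53.9]
force: [-22.5, 11.4, 1.7]
grasp_force: 60.7
Fx,Fy clamp -25.29 5.78 Fz 2.36 pos [511.54 267.58  53.86] along -40.35 open 23.125697989355228 clk 33.725
```

View pics/s4.png

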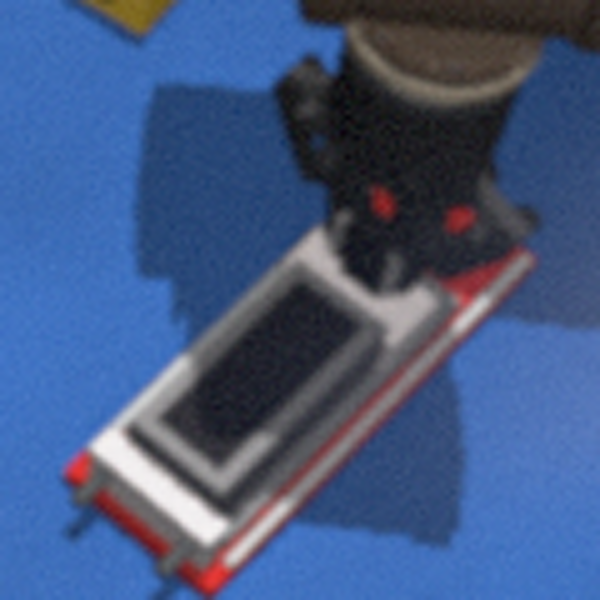

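The case (crop centre about (265,370)) sits between the jaw and the fence with no visible gap, and the force rises without motion. I'll unload, release and retreat upward.

```bash
python3 -m inch '[[[0,0,0,-0.008,0.002,0,-1],[0,0,0,-0.016,0.004,0,-1],[0,0,0,-0.016,0.004,0,-1],[0,0,0,-0.016,0.004,0,1],[0,0,0,-0.016,0.004,0,1],[0,0,0,-0.016,0.004,0,1],[0,0,0,-0.016,0.004,0,1],[0,0,0,-0.016,0.004,-0.1,1],[0,0,0,-0.016,0.004,-0.3,1],[0,0,0,-0.016,0.004,-0.5,1],[0,0,0,-0.2,0.2,-0.5,1],[0,0,0,-0.4,0.4,-0.5,1],[0,0,0,-0.5,0.6,-0.5,1],[0,0,0,-0.5,0.8,-0.5,1],[0,0,0,-0.5,0.8,-0.5,1],[0,0,0,-0.5,0.8,-0.5,1]]]'
python3 - <<'E'
from h import *
for n in("top","scene"):
    p,d=ctrl.read_camera(n); cv2.imwrite(f"pics/{n}5.png",p[...,::-1]); W=world(n,d)
    for t in("case_a","jaw_grip"):
        for m in ctrl.masks_of(n,t)[:4]:
            Q=W[m["pixels"]&(d>0)]; z=np.percentile(Q[:,2],80)
            for lo,hi in((35,47),(52,64),(80,92)):
                r=Q[(Q[:,2]>lo)&(Q[:,2]<hi)]
                if len(r)>30: print(n,t,lo,len(r),[np.round(v,1) for v in cv2.minAreaRect(r[:,:2].astype(np.float32))])
p=cv2.imread("pics/scene5.png")[220:340,350:470]; q=cv2.imread("pics/top5.png")[180:300,200:300]
cv2.imwrite("pics/c5.png",np.hstack([cv2.resize(p,(400,400)),cv2.resize(q,(333,400))]))
E
```

```text
clock: 35.78
position: [339.9, 109.6, 179.3]
tool_rot: [[0.96, -0.28, 0.001], [-0.28, -0.96, 0.0], [0.001, -0.0, -1.0]]
force: [0.4, -0.4, 0.6]
opening: 85.3
grasp_force: 0.0
top case_a 35 552 [array([ 637.3, -206.2]), array([ 54.7, 123. ]), np.float64(35.8)]
top jaw_grip 35 153 [array([515.3, 268.8]), array([66.9, 36.9]), np.float64(73.9)]
top jaw_grip 80 33 [array([510.2, 269.3]), array([24.6, 14.3]), np.float64(80.8)]
scene case_a 35 735 [array([335.8,  87.4]), array([ 55.9, 124.9]), np.float64(79.3)]
scene case_a 35 99 [array([588.8, 245.5]), array([ 55.5, 131.3]), np.float64(74.0)]
scene case_a 52 1145 [array([592.1, 244.5]), array([ 55.4, 123. ]), np.float64(73.9)]
scene case_a 35 785 [array([468.3, -43.2]), array([123.1,  55.9]), np.float64(54.1)]
scene case_a 35 881 [array([ 639.7, -210.6]), array([ 59.3, 119.9]), np.float64(34.9)]
scene jaw_grip 35 172 [array([513.3, 267.9]), array([67.9, 34.9]), np.float64(65.4)]
scene jaw_grip 52 31 [array([529.3, 270.8]), array([34.2, 26.3]), np.float64(13.3)]
scene jaw_grip 80 69 [array([513.8, 267.4]), array([23.1, 18.1]), np.float64(77.5)]
```

View pics/c5.png

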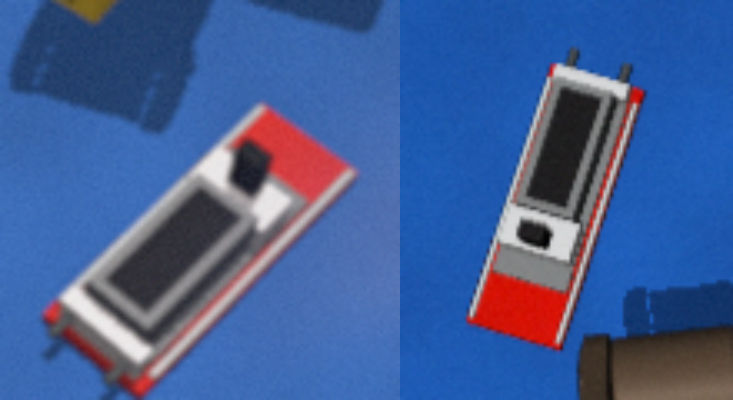

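The final check shows the case centred within about 2 mm of the seat, the jaw closed against it, and the arm clear. Handing in.

```bash
python3 -c "
from h import *
print(ctrl.finish_job())"
```

```text
the job is handed in; nothing more can be done
None
```

The heaviest case (about 0.46 kg, against about 0.30 and 0.13 kg) lies flat on the clamp bed, held between jaw and fence (pushed to about 25 N) and released. The other two were set back on the bench, and I handed the job in at about 36 s; no verdict was shown.

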